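Check the mould warmer's lid and start it

TASK

Check the steel mould warmer and start it: by its hoop handle swing the lid all the way up to its stop to feel that the hinge does not bind, then lower it under control until it is fully shut, never letting it drop. With the lid shut, press the flat round start button right down and let it spring back. Do not press the mushroom-shaped or the square button, and leave everything else on the bench where it stands.

Things in the scene. Friction and masses are not known exactly. Their poses are not given: they have to be found in the camera images.
- warmer: mould warmer, a fixed steel box 170 mm deep (its x) by 240 mm wide (its y), rim 115 mm high; origin: centre of its underside; its own -x axis points out of the front, where the lid's handle is; it stands turned by some yaw
- lid (a joint): angle of the warmer's lid (rad): 0 shut, 1.4 fully open against its stop. The lid is a steel plate 178 x 244 x 15 mm, 0.5 to 0.7 kg, hinged along the warmer's far (+x) rim; it opens upwards. Its hinge is nearly free and there is no catch or strut: it falls shut from any angle when let go, and slams if let go with the handle more than about 6 mm above its shut height
- lid_handle (a point): middle of the lid's hoop handle: a dark steel round bar 12 mm thick and 110 mm long, parallel to the hinge, in the plane of the lid, standing 40 mm clear of the lid's front edge, with open space inside the hoop and below it. 124 mm above the bench when shut, and 215 mm from the hinge line; it moves with the lid; its orientation is the lid's (x from the handle to the hinge, y along the bar)
- lid_hinge (a point): middle of the lid's hinge line, 115 mm above the bench, at the warmer's far rim; the axis is the warmer's y
- start_top (a point): centre of the top of the start button: a flat round black cap 60 mm across, 68 mm above the bench when up, travelling 8 mm straight down. It starts to move at about 2 N and is fully down at about 6 N; it springs back by itself. It sits in a 72 mm steel collar, seen as a narrow ring around the cap, on a grey box 90 x 90 x 50 mm fixed to the bench. Three such boxes stand to the robot's right of the warmer, in any order
- start (a joint): how far the start button's cap is pressed (m): 0 up, 0.008 fully down
- stop_top (a point): centre of the top of the stop button: a black mushroom-shaped cap 74 mm across, 86 mm above the bench, its rim standing clear above its collar and hiding it from above, on the same kind of grey box; to be left alone
- stop (a joint): how far the stop button's cap is pressed (m): 0 up, 0.008 fully down
- lamp_top (a point): centre of the top of the lamp-test button: a square black cap 46 x 46 mm, 68 mm above the bench, on the same kind of grey box; to be left alone
- lamp (a joint): how far the lamp-test button's cap is pressed (m): 0 up, 0.008 fully down
- mould: plywood loaf mould with a green liner, 280 x 100 x 70 mm, a bystander; origin: centre of its underside
- soap: pale bar of soap 85 x 55 x 28 mm, a bystander; origin: centre of its underside
- bowl: steel mixing bowl, 150 mm across, 70 mm high, a bystander; origin: centre of its underside
- bottle: brown bottle 64 mm across, 170 mm high, a bystander; origin: centre of its underside
- jar: glass jar 68 mm across, 80 mm high, a bystander; origin: centre of its underside
- spatula: wooden-handled spatula 280 mm long lying flat, a bystander; origin: on its underside
- cup: white cup 80 mm across, 90 mm high, a bystander; origin: centre of its underside
Things that resemble listed ones, but are neither listed nor needed, are in the scene too. What is shaped like the part that bears start_top but red is not meant.

How it is judged:
On the way, in this order (a step that is already met when the one before it is completed fails the run):
1. the lid is swung all the way up to its stop (value of joint lid above 1.28 rad), for 0.1 s.
2. the lid is fully shut again (value of joint lid below 0.03 rad), for 0.2 s.
3. the start button is pressed right down (value of joint start above 0.0068 m), for 0.1 s.
At the end, for the whole second after the job is handed in: The lid is fully shut (within 0.03 rad) and all three buttons are up (within 1.5 mm) (value of joint lid below 0.03 rad and value of joint each of start, stop, lamp below 0.0015 m); the robot touches nothing.
It fails at once if the lid drops or is slammed (it closes faster than 1.5 rad/s) (velocity of joint lid below -1.5 rad/s).
It fails at once if the start button is pressed (more than 3 mm) while the lid is not shut (over 0.05 rad) (value of joint start above 0.003 m and value of joint lid above 0.05 rad).
It fails at once if the mushroom stop button or the square lamp-test button is pressed (more than 3 mm) (value of joint any of stop, lamp above 0.003 m).
It fails at once if a bystander is moved by more than 30 mm (distance of any of mould, soap, bowl, bottle, jar, spatula, cup from where it was at the start of the episode above 0.03 m).
It also fails if it takes over 64 s, if anything falls off the work surface, if the arm or the gripper's body presses on something with over 40 N, if the wrist force passes 120 N, or if a joint passes its speed limit or range.

ROBOT

A 6-joint arm with a two-finger parallel gripper is mounted at the origin on the work surface. World frame = base frame: x ahead of the robot, y to its left, z up, the work surface at z = 0. Lengths are in m, angles in rad, forces in N, time in s.
With the tool pointing down it reaches from about 0.35 to 0.85 m from the base axis. Payload 8.1 kg.
Tool frame: the origin (TCP) lies at the very end of the fingers, on their centre line; the grasp point (between the pads) lies 19 mm behind it; z points along the fingers, y is the direction in which the jaws open and shut (so a half turn about z gives the same grasp; the last joint's range is limited). The gripper opens to 93 mm and grips with 3 to 60 N. Pads are 15 mm wide; open, the fingers measure 128 mm over their backs; the gripper's body (75 mm by 188 mm) begins 65 mm behind the grasp point.
Start: joints at [-1.41, 0.13, 1.488, -0, 1.523, -0.085], TCP at [0.146, -0.582, 0.219] pointing down, gripper open.
Joint ranges: [-2.96, 2.96], [-0.89, 2.26], [0.02, 2.5], [-1.34, 4.48], [0, 2.73], [-2.66, 2.66]. Speed limits (rad/s): [2.39, 2.39, 2.79, 3.14, 3.14, 3.14].

INTERFACE

Orientations are given as a rotation vector (axis times angle).
In Python, from plant import * gives the robot as it stands.
- The arm moves only by the tool apply_moves, never from a script. Its argument "commands" is one flat list of numbers, 7 for each row, row after row: the shift along the world's x, y, z in cm, then the turn, a rotation vector about the world's x, y, z in rad, then the finger opening in cm, from 0 to 9.3. A call has 1 to 8 rows; each row shifts and turns the pose as measured when the row begins; what a row does not reach is not made up. A row lasts 1/8 s, in which the tool goes at most 62.5 mm and 10.7 degrees, less where a joint would pass 70% of its speed; a pose out of reach is approached as far as the arm can. A call with a gripper value outside its range is refused whole. The fingers move at their own pace and stop on an object; "squeeze" is the grip in N (left out, the last holds). Time passes only in rows, so rows that do not move let the fingers close. It gives the time, the measured TCP pose, the force and the opening at its end, in the units of the state.
- read_state(): the state, without advancing time (a new reading comes with each control period).
- read_camera(name): name is "scene" or "top" or "wrist"; returns (picture, depth): 480x640x3 uint8, blue, green, red; 480x640 float32, m along the optical axis (not along the pixel's ray), 0 where there is no reading.
- camera_model(name): a dict with "intrinsics" (3x3 intrinsics, pixels), "R" (3x3) and "t" (3): a world point X has camera coordinates R X + t. Camera axes: x right, y down, z forward; pixel columns grow to the right and rows downward; lengths in m; the calibration is good to about 2 mm. A picture is of the moment at which its call begins: read the wrist's pose just before it. camera_model takes no time and is no camera call; for the wrist camera it gives the pose at the moment of the call.
- close_job(): hands the job in, once; it reports no verdict.
Trained networks look in the newest picture that a camera, given by its name, has taken for a name from the list of things; names that differ only in an ending like _2 or _b are one class to them, and where a whole thing is asked for, a point or a joint stands for the part that bears it (a point fixed in the world has none). Each returns a list of dicts, best first, with "conf" (0 to 1); they miss things now and then, are a little off and sometimes report something else, mostly with a low value. They report only what shows in the picture. A call takes as long as a camera call. They do not tell look-alikes from the thing itself.
- find_in(query, camera): "point" ([x, y, z] in m, in the coordinates of the camera as it stood for that picture, good to about 4 mm: the middle of the surface that is visible of it).
- cut_out(query, camera): "mask" (480x640 bool, what is visible of it).
- spot_point(query, camera): "point" ([x, y, z] in m, in the coordinates of the camera as it stood for that picture, good to about 4 mm: a listed point, or the origin of a listed thing).
The state is a dict: "t": time; "q": joint angles; "dq": joint speeds; "joint_torque": joint torques, N m; "tool_pos": TCP position; "orientation": TCP orientation; "force": force on the tool from outside, world axes, zero at the start; "wrist_torque": the same for the moment, N m; "opening": finger opening in m.
Only numpy, scipy, OpenCV 4.12 (cv2) and the standard library are available. Lean on these libraries where they do the work, as an engineer would, in place of code of your own. Each camera call takes 0.05 s, during which the arm holds its last target. There are 200 camera calls.

## Working session

There is one attempt and no reset: what is moved stays moved. The work goes in short steps, Python scripts to look and compute and a tool call to move; the robot and the scene stay as the last step left them, time stands still between calls to the robot, and variables do not carry over. Pictures are saved under pics/ and viewed, about 8 in all and at most 12, crops included, and the job is handed in when it is done.

Besides the shell and the picture viewer there is one more tool, called after "Emit:" by a JSON object that holds its "op" and its "data", one argument or row to a line. apply_moves: Moves the arm, as the interface text tells. Its arguments: {"type":"object","properties":{"commands":{"type":"array"},"squeeze":{"type":"number"}},"required":["commands"]}

```bash
mkdir -p pics
cat > h.py <<'E'
from plant import *
import numpy as np, cv2
def w(cam,p,m=None):
    m=m or camera_model(cam); return np.array(m["R"]).T@(np.array(p)-np.array(m["t"]))
def look(cam,qs,spot=True):
    m=camera_model(cam); pic,d=read_camera(cam)
    for q in qs:
        for f in ([spot_point] if spot else [find_in]):
            for r in f(q,cam)[:3]:
                c=np.array(r["point"]); K=np.array(m["intrinsics"]); uv=(K@c/c[2])[:2]
                print(cam,q,f.__name__,round(r["conf"],2),w(cam,c,m).round(4),uv.round())
    return pic,d,m
E
python3 - <<'E'
from h import *
for c in("scene","top"):
    p,d,m=look(c,["lid_handle","lid_hinge","start_top","stop_top","lamp_top","warmer"])
    cv2.imwrite(f"pics/{c}.png",p)
s=read_state();print(s["t"],s["tool_pos"],s["orientation"],s["force"])
E
```

```text
scene lid_handle call 0.98 [0.4748 0.0371 0.1211] [317. 225.]
scene lid_hinge call 0.73 [0.682  0.0949 0.116 ] [370. 278.]
scene start_top call 0.95 [ 0.6299 -0.2034  0.0641] [236. 308.]
scene start_top call 0.71 [ 0.3212 -0.1968  0.0688] [213. 223.]
scene start_top call 0.65 [0.3472 0.0335 0.0666] [301. 212.]
scene stop_top call 0.7 [ 0.4733 -0.1887  0.0832] [227. 255.]
scene lamp_top call 0.6 [ 0.5262 -0.3841  0.071 ] [148. 292.]
scene lamp_top call 0.28 [ 0.7808 -0.1167  0.0021] [293. 368.]
scene lamp_top call 0.19 [ 0.4757 -0.191   0.0843] [226. 256.]
scene warmer call 0.69 [ 0.6027  0.0771 -0.0034] [349. 293.]
top lid_handle call 0.79 [0.4737 0.0362 0.1259] [310. 248.]
top lid_handle call 0.49 [0.683  0.0972 0.1169] [288. 178.]
top lid_hinge call 0.61 [0.6827 0.0944 0.1166] [289. 178.]
top start_top call 0.89 [0.3419 0.0289 0.0652] [314. 294.]
top start_top call 0.61 [ 0.3145 -0.1949  0.069 ] [390. 301.]
top start_top call 0.52 [ 0.6311 -0.2039  0.0737] [389. 196.]
top stop_top call 0.89 [ 0.475  -0.1896  0.0867] [386. 247.]
top lamp_top call 0.8 [ 0.5256 -0.3875  0.0679] [451. 229.]
top lamp_top call 0.63 [ 0.3255 -0.478   0.0012] [478. 295.]
top lamp_top call 0.41 [ 0.6296 -0.2047  0.0742] [389. 196.]
top warmer call 0.7 [ 0.6015  0.0729 -0.006 ] [299. 212.]
0.7 [ 0.14603623 -0.58196433  0.2186546 ] [3.11788294e+00 3.85152888e-01 2.80566065e-05] [ 0.11859268  0.59575878 -0.15941761]
```

Run:
```python
import cv2
t=cv2.imread("pics/top.png");s=cv2.imread("pics/scene.png")
cv2.imwrite("pics/top_c.png",cv2.resize(t[140:350,230:510],(800,600),interpolation=cv2.INTER_CUBIC))
```

```text
(no output)
```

View pics/top_c.png

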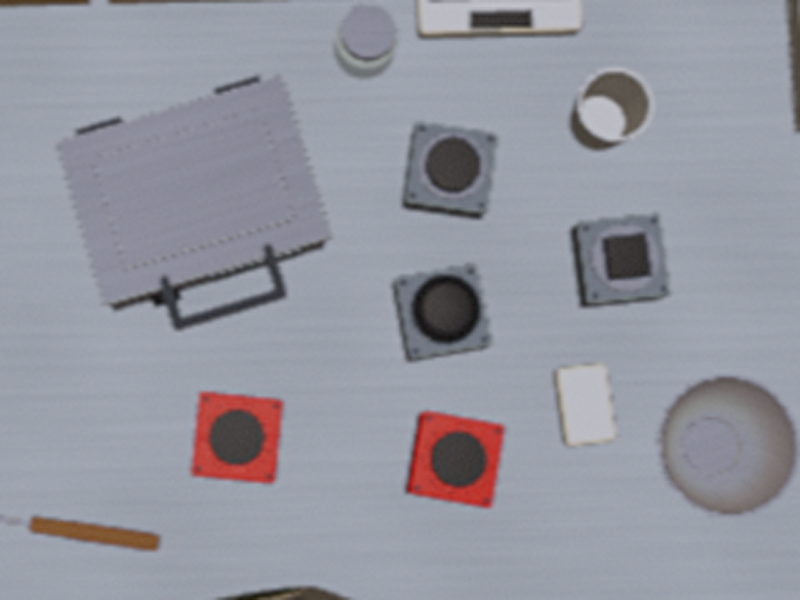

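View pics/scene.png

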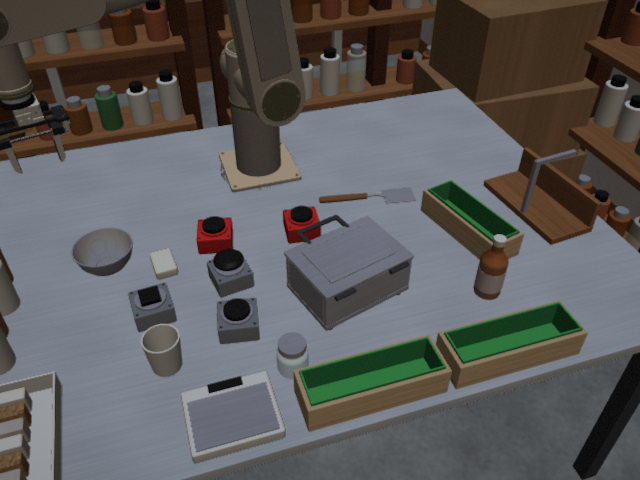

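The crop of the top view shows the warmer with its handle at about (230,310). The grey box with the flat round cap and collar, at (453,165), is start, with world position about (0.630, -0.204). The mushroom is at (445,310), the square at (627,257), and the two red decoys lower down. The scene view agrees. The handle-to-hinge distance comes out at 216 mm, as it should, and the yaw is about 0.27 rad.

Emit:
{"op": "apply_moves", "data": {
  "commands": [2.7, 5.1, 0.4, 0, 0, 0.135, 3.2, 2.7, 5.1, 0.4, 0, 0, 0.135, 3.2, 2.7, 5.1, 0.4, 0, 0, 0.135, 3.2, 2.7, 5.1, 0.4, 0, 0, 0.135, 3.2, 2.7, 5.1, 0.4, 0, 0, 0.135, 3.2, 2.7, 5.1, 0.4, 0, 0, 0.135, 3.2, 2.7, 5.1, 0.4, 0, 0, 0.135, 3.2, 2.7, 5.1, 0.4, 0, 0, 0.135, 3.2],
  "squeeze": 15
}}

```text
t: 1.7
tool_pos: [0.3644, -0.164, 0.2504]
orientation: [2.449, 1.965, 0.002]
force: [-0.7, -0.6, 0.5]
opening: 0.0323
```

Emit:
{"op": "apply_moves", "data": {
  "commands": [2.4, 4.3, 0, 0, 0, 0.11, 3.2, 2.4, 4.3, 0, 0, 0, 0.11, 3.2, 2.4, 4.3, 0, 0, 0, 0.11, 3.2, 2.3, 4.3, 0, 0, 0, 0.11, 3.2, 1.5, 2.9, 0, 0, 0, 0.05, 3.2, 0, 0, 0, 0, 0, 0, 3.2]
}}

```text
t: 2.45
tool_pos: [0.4785, 0.048, 0.2526]
orientation: [1.865, 2.52, 0.008]
force: [-1.0, -0.5, 0.1]
opening: 0.0322
```

```bash
cat > s.py <<'E'
from h import *
def st():
    s=read_state();a=s["orientation"];print(s["t"],s["tool_pos"].round(4),"yaw2phi",round(2*np.arctan2(a[1],a[0]),4),a.round(3),"F",s["force"].round(2),"open",s["opening"],"q",s["q"].round(2))
E
python3 - <<'E'
from s import *
st()
p,d,m=look("wrist",["lid_handle","lid_hinge"])
cv2.imwrite("pics/w1.png",p)
r=cut_out("lid_handle","wrist")
print([(x["conf"],x["mask"].sum()) for x in r])
E
```

```text
2.45 [0.4785 0.048  0.2526] yaw2phi 1.8669 [1.865 2.52  0.008] F [-0.97 -0.47  0.13] open 0.032166896051300735 q [-0.01 -0.22  1.76  0.    1.59 -0.3 ]
wrist lid_handle call 0.84 [0.4786 0.0396 0.1251] [319. 239.]
wrist lid_hinge call 0.67 [0.6791 0.0976 0.1139] [549. 239.]
[(0.97, np.int64(46595))]
```

View pics/w1.png

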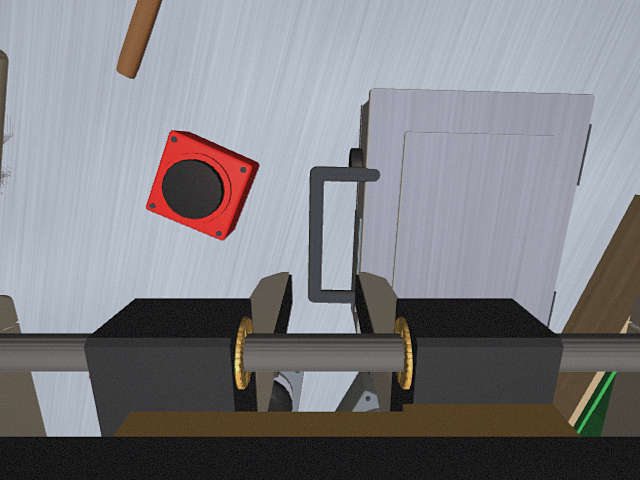

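Run:
```python
from s import *
m=camera_model("wrist");p,d=read_camera("wrist");K=np.array(m["intrinsics"])
g=p.max(2)
for v in range(185,290,12):
    row=d[v,285:350]; 
    c=np.where((row>0)&(row<row[row>0].min()+0.012))[0]+285
    u=c.mean();z=np.median(d[v,c]);P=w("wrist",np.linalg.inv(K)@[u,v,1]*(z+0.003),m)
    print(v,c.min(),c.max(),P.round(4))
print(w("wrist",[0,0,0],m),np.array(m["R"]).round(3)[0:2])
```

```text
185 311 324 [0.4632 0.0816 0.1263]
197 311 324 [0.466  0.072  0.1264]
209 311 324 [0.4689 0.0623 0.1265]
221 311 324 [0.4718 0.0524 0.1269]
233 311 323 [0.4742 0.0419 0.1263]
245 310 323 [0.477  0.0316 0.1264]
257 310 323 [0.4801 0.0212 0.127 ]
269 310 323 [0.4833 0.0104 0.1267]
281 285 291 [0.4591 0.0479 0.2597]
[0.45554526 0.11450673 0.41936174] [[ 0.958  0.287  0.009]
 [ 0.275 -0.926  0.259]]
```

The wrist view shows the bar at column 317, rows 170–298, parallel to the fingers' plane. It measures (0.4755, 0.037, ~0.124) with yaw 0.275, which agrees with the other views.

Emit:
{"op": "apply_moves", "data": {
  "commands": [-0.3, -1.1, -2, 0, 0, -0.023, 3.2, 0, 0, -4, 0, 0, 0, 3.2, 0, 0, -3, 0, 0, 0, 3.2, 0, 0, -1, 0, 0, 0, 3.2, 0, 0, 0, 0, 0, 0, 3.2]
}}

```text
t: 3.32
tool_pos: [0.4747, 0.0289, 0.1528]
orientation: [1.91, 2.479, 0.011]
force: [-0.4, 0.5, 0.5]
opening: 0.0322
```

Run:
```python
from s import *
st()
```

```text
3.325 [0.4747 0.0289 0.1528] yaw2phi 1.8286 [1.91  2.479 0.011] F [-0.39  0.47  0.47] open 0.032193845786235235 q [-0.05 -0.19  1.92 -0.    1.39 -0.3 ]
```

Emit:
{"op": "apply_moves", "data": {
  "commands": [0.1, 0.7, 0, 0, 0, 0.015, 3.2, 0, 0, -2, 0, 0, 0, 3.2, 0, 0, -2, 0, 0, 0, 3.2, 0, 0, -0.7, 0, 0, 0, 3.2, 0, 0, 0, 0, 0, 0, 3.2]
}}

```text
t: 3.95
tool_pos: [0.4808, 0.0372, 0.1123]
orientation: [1.883, 2.489, 0.023]
force: [-0.4, 0.4, -0.2]
opening: 0.0322
```

Run:
```python
from s import *
st()
```

```text
3.95 [0.4808 0.0372 0.1123] yaw2phi 1.8461 [1.883 2.489 0.023] F [-0.37  0.35 -0.19] open 0.032247508990804655 q [-0.03 -0.14  1.96 -0.    1.3  -0.3 ]
```

```bash
cat >> s.py <<'E'
from scipy.spatial.transform import Rotation as Ro
def fix(yaw=0.273):
    a=np.array([np.cos((np.pi/2+yaw)/2),np.sin((np.pi/2+yaw)/2),0])*np.pi
    print("rotfix",(Ro.from_rotvec(a)*Ro.from_rotvec(read_state()["orientation"]).inv()).as_rotvec().round(4))
E
python3 - <<'E'
from s import *
fix()
E
```

```text
rotfix [ 0.0011  0.0253 -0.0023]
```

Emit:
{"op": "apply_moves", "data": {
  "commands": [-0.5, 0, -0.7, 0, 0, 0, 3.2, 0, 0, 0, 0, 0, 0, 3.2]
}}

```text
t: 4.2
tool_pos: [0.4765, 0.0374, 0.1066]
orientation: [1.881, 2.487, 0.025]
force: [0.4, -0.1, -0.8]
opening: 0.0321
```

Run:
```python
from s import *
st();fix()
```

```text
4.2 [0.4765 0.0374 0.1066] yaw2phi 1.8465 [1.881 2.487 0.025] F [ 0.36 -0.09 -0.84] open 0.03214688574732137 q [-0.03 -0.15  1.98 -0.    1.29 -0.3 ]
rotfix [ 0.0011  0.0276 -0.0027]
```

Emit:
{"op": "apply_moves", "data": {
  "commands": [0, 0, -0.1, 0, 0.027, 0, 3.2, 0, 0, 0, 0, 0, 0, 0, 0, 0, 0, 0, 0, 0, 0, 0, 0, 0, 0, 0, 0, 0, 0, 0, 0, 0, 0, 0, 0],
  "squeeze": 20
}}

```text
t: 4.82
tool_pos: [0.4754, 0.0368, 0.1063]
orientation: [-1.894, -2.504, 0.007]
force: [2.9, 1.3, 0.6]
opening: 0.0115
```

Run:
```python
from s import *
st();fix()
```

```text
4.825 [0.4754 0.0368 0.1063] yaw2phi -4.4369 [-1.894 -2.504  0.007] F [2.92 1.35 0.57] open 0.01150341967457878 q [-0.03 -0.12  1.95 -0.    1.32 -0.3 ]
rotfix [ 0.0021 -0.0042 -0.0025]
```

```bash
cat >> s.py <<'E'
P0=np.array([0.4754,0.0368,0.1063]);u=np.array([np.cos(.273),np.sin(.273),0]);r=.215;a0=.042
H=P0+u*r*np.cos(a0)-np.array([0,0,r*np.sin(a0)])
def pos(l): a=a0+l; return H-u*r*np.cos(a)+np.array([0,0,r*np.sin(a)])
def plan(*ls):
    st();fix();p=read_state()["tool_pos"];d=p-H
    print("lid~",round(np.arctan2(d[2],-d@u)-a0,3),"rad",round(np.hypot(d[2],d@u),4),"lat",round(d@[-u[1],u[0],0],4))
    for l in ls: print(l,((pos(l)-p)*100).round(2)); p=pos(l)
E
python3 -c "
from s import *
plan(.08,.18,.28,.38,.48,.58)"
```

```text
4.825 [0.4754 0.0368 0.1063] yaw2phi -4.4369 [-1.894 -2.504  0.007] F [2.92 1.35 0.57] open 0.01150341967457878 q [-0.03 -0.12  1.95 -0.    1.32 -0.3 ]
rotfix [ 0.0021 -0.0042 -0.0025]
lid~ 0.0 rad 0.215 lat -0.0001
0.08 [0.13 0.04 1.71]
0.18 [0.35 0.1  2.12]
0.28 [0.56 0.16 2.07]
0.38 [0.75 0.21 2.  ]
0.48 [0.94 0.26 1.91]
0.58 [1.12 0.31 1.81]
```

Emit:
{"op": "apply_moves", "data": {
  "commands": [0.1, 0, 1.7, 0, 0, 0, 0, 0.3, 0.1, 2.1, 0, 0, 0, 0, 0.5, 0.2, 2.1, 0, 0, 0, 0, 0, 0, 0, 0, 0, 0, 0]
}}

```text
t: 5.32
tool_pos: [0.4854, 0.0395, 0.1654]
orientation: [-1.896, -2.505, 0.005]
force: [-1.6, -0.1, -1.9]
opening: 0.011
```

```bash
python3 -c "
from s import *
plan(.32,.42,.52,.62,.72)"
```

```text
5.325 [0.4854 0.0395 0.1654] yaw2phi -4.4374 [-1.896 -2.505  0.005] F [-1.57 -0.14 -1.94] open 0.011010593181642107 q [-0.02 -0.15  1.86 -0.    1.43 -0.3 ]
rotfix [ 0.0025 -0.0024 -0.002 ]
lid~ 0.28 rad 0.2155 lat -0.0001
0.32 [0.32 0.11 0.8 ]
0.42 [0.83 0.23 1.97]
0.52 [1.01 0.28 1.87]
0.62 [1.19 0.33 1.76]
0.72 [1.35 0.38 1.63]
```

Tracks well, with about −2 N in z, which fits the lid's load. Continuing.

Emit:
{"op": "apply_moves", "data": {
  "commands": [0.3, 0.1, 0.8, 0, 0, 0, 0, 0.8, 0.2, 2.0, 0, 0, 0, 0, 1.0, 0.3, 1.9, 0, 0, 0, 0, 1.2, 0.3, 1.8, 0, 0, 0, 0, 1.3, 0.4, 1.6, 0, 0, 0, 0, 0, 0, 0, 0, 0, 0, 0]
}}

```text
t: 6.08
tool_pos: [0.5263, 0.0508, 0.243]
orientation: [-1.891, -2.494, 0.026]
force: [-1.3, -1.7, -0.8]
opening: 0.0112
```

```bash
python3 -c "
from s import *
plan(.8,.9,1.0,1.1,1.2)"
```

```text
6.075 [0.5263 0.0508 0.243 ] yaw2phi -4.4388 [-1.891 -2.494  0.026] F [-1.32 -1.73 -0.83] open 0.011195768380888389 q [ 0.   -0.05  1.63 -0.01  1.58 -0.27]
rotfix [ 0.0059 -0.0193 -0.0006]
lid~ 0.69 rad 0.2179 lat -0.0002
0.8 [1.81 0.53 1.47]
0.9 [1.61 0.45 1.35]
1.0 [1.73 0.49 1.18]
1.1 [1.84 0.51 0.99]
1.2 [1.92 0.54 0.79]
```

Emit:
{"op": "apply_moves", "data": {
  "commands": [1.8, 0.5, 1.4, 0, -0.01, 0, 0, 1.6, 0.4, 1.3, 0, 0, 0, 0, 1.7, 0.5, 1.2, 0, 0, 0, 0, 1.8, 0.5, 1.0, 0, 0, 0, 0, 0, 0, 0, 0, 0, 0, 0]
}}

```text
t: 6.7
tool_pos: [0.5876, 0.0674, 0.2936]
orientation: [-1.89, -2.49, 0.039]
force: [-2.7, -1.6, 3.0]
opening: 0.0116
```

```bash
python3 -c "
from s import *
plan(1.15,1.25,1.33,1.4)"
```

```text
6.7 [0.5876 0.0674 0.2936] yaw2phi -4.4404 [-1.89  -2.49   0.039] F [-2.7  -1.6   2.96] open 0.011571796613039741 q [ 0.03  0.12  1.37 -0.01  1.68 -0.24]
rotfix [ 0.0106 -0.0271  0.001 ]
lid~ 1.064 rad 0.2196 lat -0.0008
1.15 [1.81 0.59 0.35]
1.25 [1.96 0.55 0.69]
1.33 [1.61 0.45 0.41]
1.4 [1.43 0.4  0.25]
```

Emit:
{"op": "apply_moves", "data": {
  "commands": [1.7, 0.6, 0.4, 0, 0, 0, 0, 1.9, 0.5, 0.6, 0, 0, 0, 0, 1.6, 0.4, 0.3, 0, 0, 0, 0, 0, 0, 0, 0, 0, 0, 0]
}}

```text
t: 7.2
tool_pos: [0.6382, 0.0813, 0.3109]
orientation: [-1.893, -2.491, 0.038]
force: [-0.7, -2.5, 1.3]
opening: 0.011
```

```bash
python3 -c "
from s import *
plan(1.35,1.4)"
```

```text
7.2 [0.6382 0.0813 0.3109] yaw2phi -4.4411 [-1.893 -2.491  0.038] F [-0.72 -2.54  1.3 ] open 0.010992872467117547 q [ 0.05  0.26  1.18 -0.01  1.73 -0.22]
rotfix [ 0.0119 -0.0247  0.0017]
lid~ 1.317 rad 0.2186 lat -0.0011
1.35 [ 0.72  0.32 -0.21]
1.4 [1.02 0.29 0.16]
```

Emit:
{"op": "apply_moves", "data": {
  "commands": [0.8, 0.3, 0, 0, 0, 0, 0, 1.0, 0.3, 0.1, 0, 0, 0, 0, 0, 0, 0, 0, 0, 0, 0]
}}

```text
t: 7.58
tool_pos: [0.6549, 0.0858, 0.3135]
orientation: [-1.895, -2.491, 0.04]
force: [0.6, 0.4, 3.2]
opening: 0.0113
```

```bash
python3 -c "
from s import *
plan(1.4)"
```

```text
7.575 [0.6549 0.0858 0.3135] yaw2phi -4.4422 [-1.895 -2.491  0.04 ] F [0.64 0.41 3.23] open 0.011275068521007885 q [ 0.06  0.31  1.11 -0.01  1.74 -0.21]
rotfix [ 0.0134 -0.0243  0.0028]
lid~ 1.397 rad 0.2181 lat -0.0012
1.4 [ 0.08  0.14 -0.3 ]
```

Not yet clearly against the stop, so I'll nudge further and watch the force.

Emit:
{"op": "apply_moves", "data": {
  "commands": [0.6, 0.2, 0, 0, 0, 0, 0, 0.5, 0.1, 0, 0, 0, 0, 0, 0, 0, 0, 0, 0, 0, 0]
}}

```text
t: 7.95
tool_pos: [0.6537, 0.0855, 0.3132]
orientation: [-1.887, -2.475, 0.071]
force: [-0.0, -0.5, 2.6]
opening: 0.0111
```

Run:
```python
from s import *
plan(1.4)
p,d,m=look("scene",["lid_handle","lid_hinge"]);cv2.imwrite("pics/s2.png",p)
look("top",["lid_handle"])
```

```text
7.95 [0.6537 0.0855 0.3132] yaw2phi -4.4444 [-1.887 -2.475  0.071] F [-0.03 -0.46  2.62] open 0.011052343056683438 q [ 0.06  0.33  1.08 -0.02  1.78 -0.21]
rotfix [ 0.0189 -0.0509  0.005 ]
lid~ 1.391 rad 0.218 lat -0.0012
1.4 [ 0.2   0.18 -0.27]
scene lid_handle call 0.84 [0.6547 0.0862 0.3292] [367. 194.]
scene lid_hinge call 0.87 [0.6818 0.0938 0.1135] [370. 278.]
scene lid_hinge call 0.4 [ 0.6869 -0.3714 -0.0022] [168. 365.]
top lid_handle call 0.81 [0.6552 0.0878 0.3262] [287. 170.]
top lid_handle call 0.21 [0.4835 0.4644 0.0012] [174. 252.]
```

View pics/s2.png

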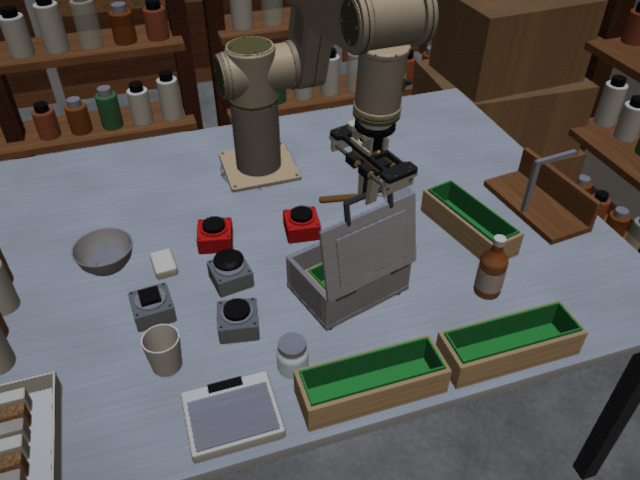

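The picture shows the lid upright at (370,240) with the gripper on its hoop. Handle (0.655, 0.087, 0.328) over hinge (0.682, 0.094) matches 1.4 rad, and the TCP stopped advancing, so the lid is on its stop. Now lowering.

```bash
python3 -c "
from s import *
plan(1.34,1.26,1.18,1.10,1.02,.94,.86)"
```

```text
8.2 [0.6545 0.0857 0.3132] yaw2phi -4.4442 [-1.887 -2.476  0.069] F [-2.34 -0.67  5.67] open 0.010828595167611381 q [ 0.06  0.33  1.08 -0.02  1.77 -0.21]
rotfix [ 0.0186 -0.0489  0.0048]
lid~ 1.395 rad 0.2179 lat -0.0012
1.34 [-1.11 -0.19 -0.48]
1.26 [-1.61 -0.45 -0.39]
1.18 [-1.58 -0.44 -0.52]
1.1 [-1.53 -0.43 -0.65]
1.02 [-1.48 -0.41 -0.78]
0.94 [-1.41 -0.4  -0.9 ]
0.86 [-1.34 -0.37 -1.01]
```

Emit:
{"op": "apply_moves", "data": {
  "commands": [-1.0, -0.2, -0.3, 0.01, -0.02, 0, 0, -1.5, -0.4, -0.4, 0.01, -0.02, 0, 0, -1.6, -0.4, -0.5, 0, 0, 0, 0, -1.5, -0.4, -0.7, 0, 0, 0, 0, -1.5, -0.4, -0.8, 0, 0, 0, 0, 0, 0, 0, 0, 0, 0, 0]
}}

```text
t: 8.95
tool_pos: [0.5822, 0.0661, 0.2864]
orientation: [1.905, 2.498, 0.004]
force: [-3.2, -0.4, 2.6]
opening: 0.0114
```

```bash
python3 -c "
from s import *
plan(.96,.88,.80,.72,.64,.56,.48)"
```

```text
8.95 [0.5822 0.0661 0.2864] yaw2phi 1.8384 [1.905 2.498 0.004] F [-3.16 -0.4   2.65] open 0.011355838280868917 q [ 0.02  0.07  1.43  0.    1.64 -0.24]
rotfix [-0.0019  0.0018  0.0054]
lid~ 1.026 rad 0.2159 lat -0.0006
0.96 [-1.14 -0.26 -0.8 ]
0.88 [-1.36 -0.38 -0.98]
0.8 [-1.28 -0.36 -1.09]
0.72 [-1.19 -0.33 -1.2 ]
0.64 [-1.09 -0.31 -1.29]
0.56 [-0.99 -0.28 -1.38]
0.48 [-0.88 -0.25 -1.46]
```

Emit:
{"op": "apply_moves", "data": {
  "commands": [-1.1, -0.3, -0.8, 0, 0, 0, 0, -1.4, -0.4, -1.0, 0, 0, 0, 0, -1.3, -0.3, -1.1, 0, 0, 0, 0, -1.2, -0.3, -1.2, 0, 0, 0, 0, -1.1, -0.3, -1.3, 0, 0, 0, 0, -1.0, -0.3, -1.4, 0, 0, 0, 0, 0, 0, 0, 0, 0, 0, 0]
}}

```text
t: 9.82
tool_pos: [0.5086, 0.0462, 0.2138]
orientation: [1.905, 2.497, 0.005]
force: [-2.7, -2.9, 0.1]
opening: 0.0114
```

```bash
python3 -c "
from s import *
plan(.46,.38,.30,.22,.15,.1,.05)"
```

```text
9.825 [0.5086 0.0462 0.2138] yaw2phi 1.8382 [1.905 2.497 0.005] F [-2.68 -2.91  0.07] open 0.011403271005566632 q [-0.01 -0.11  1.74  0.    1.51 -0.28]
rotfix [-0.0018  0.003   0.0056]
lid~ 0.532 rad 0.2147 lat 0.0001
0.46 [-0.78 -0.23 -1.31]
0.38 [-0.74 -0.21 -1.54]
0.3 [-0.62 -0.17 -1.6 ]
0.22 [-0.49 -0.14 -1.64]
0.15 [-0.33 -0.09 -1.47]
0.1 [-0.17 -0.05 -1.06]
0.05 [-0.12 -0.03 -1.07]
```

Emit:
{"op": "apply_moves", "data": {
  "commands": [-0.8, -0.2, -1.3, 0, 0, 0, 0, -0.7, -0.2, -1.5, 0, 0, 0, 0, -0.6, -0.2, -1.6, 0, 0, 0, 0, -0.5, -0.1, -1.6, 0, 0, 0, 0, -0.3, -0.1, -1.4, 0, 0, 0, 0, -0.2, 0, -1.0, 0, 0, 0, 0, 0, 0, 0, 0, 0, 0, 0]
}}

```text
t: 10.7
tool_pos: [0.4774, 0.0379, 0.126]
orientation: [1.905, 2.496, 0.006]
force: [-0.3, -0.3, -2.0]
opening: 0.0115
```

```bash
python3 -c "
from s import *
plan(.05,0,-0.02)"
```

```text
10.7 [0.4774 0.0379 0.126 ] yaw2phi 1.838 [1.905 2.496 0.006] F [-0.29 -0.29 -1.96] open 0.011541509622388046 q [-0.03 -0.14  1.93  0.    1.35 -0.3 ]
rotfix [-0.0017  0.0036  0.0058]
lid~ 0.092 rad 0.2146 lat 0.0006
0.05 [-0.13 -0.1  -0.9 ]
0 [-0.07 -0.02 -1.07]
-0.02 [-0.01 -0.   -0.43]
```

Emit:
{"op": "apply_moves", "data": {
  "commands": [-0.1, 0, -0.9, 0, 0, 0, 0, -0.1, 0, -0.9, 0, 0, 0, 0, 0, 0, -0.4, 0, 0, 0, 0, 0, 0, 0, 0, 0, 0, 0]
}}

```text
t: 11.2
tool_pos: [0.4754, 0.0377, 0.1039]
orientation: [1.905, 2.496, 0.004]
force: [-1.6, -3.0, -1.8]
opening: 0.0111
```

```bash
python3 -c "
from s import *
plan(0,-0.02)"
```

```text
11.2 [0.4754 0.0377 0.1039] yaw2phi 1.838 [1.905 2.496 0.004] F [-1.63 -3.01 -1.83] open 0.011104208991104203 q [-0.03 -0.12  1.96  0.    1.31 -0.3 ]
rotfix [-0.0011  0.0031  0.0058]
lid~ -0.011 rad 0.2147 lat 0.0008
0 [-0.   -0.09  0.24]
-0.02 [-0.01 -0.   -0.43]
```

Emit:
{"op": "apply_moves", "data": {
  "commands": [0, 0, -0.4, 0, 0, 0, 0, 0, 0, -0.3, 0, 0, 0, 0, 0, 0, 0, 0, 0, 0, 0]
}}

```text
t: 11.58
tool_pos: [0.4755, 0.0374, 0.1026]
orientation: [1.904, 2.497, 0.003]
force: [-2.1, -2.1, -3.7]
opening: 0.0114
```

Run:
```python
from s import *
plan(0)
look("scene",["lid_handle"]);look("top",["lid_handle"])
```

```text
11.575 [0.4755 0.0374 0.1026] yaw2phi 1.8385 [1.904 2.497 0.003] F [-2.08 -2.14 -3.65] open 0.01140221528660597 q [-0.03 -0.12  1.96  0.    1.3  -0.3 ]
rotfix [-0.0002  0.0023  0.0053]
lid~ -0.017 rad 0.2146 lat 0.0006
0 [-0.01 -0.06  0.37]
```

Emit:
{"op": "apply_moves", "data": {
  "commands": [0, 0, -0.5, 0, 0, 0, 0, 0, 0, -0.5, 0, 0, 0, 0, 0, 0, 0, 0, 0, 0, 0]
}}

```text
t: 12.15
tool_pos: [0.4757, 0.0367, 0.098]
orientation: [1.903, 2.496, -0.0]
force: [-2.4, -2.1, -3.1]
opening: 0.0113
```

```bash
cat >> s.py <<'E'
def lid(cams=("top","scene")):
    Hh=np.array([.683,.0955]);U=u[:2];V=np.array([-u[1],u[0]])
    for c in cams:
        m=camera_model(c);_,d=read_camera(c);K=np.array(m["intrinsics"])
        v,uu=np.nonzero(d>0);z=d[v,uu]
        X=((np.linalg.inv(K)@np.vstack([uu,v,np.ones_like(v)]))*z-np.array(m["t"])[:,None]).T@np.array(m["R"])
        s=-(X[:,:2]-Hh)@U;l=(X[:,:2]-Hh)@V
        k=(s>.02)&(s<.165)&(abs(l)<.1)&(X[:,2]>.09)&(X[:,2]<.16)
        f=np.polyfit(s[k],X[k,2],1);e=X[k,2]-np.polyval(f,s[k]);g=abs(e)<.006;f=np.polyfit(s[k][g],X[k,2][g],1)
        print(c,"lid slope",f[0].round(4),"z@hinge",f[1].round(4),g.sum())
E
python3 - <<'E'
from s import *
plan(0);lid()
for i in range(3): read_camera("top");print(read_state()["force"].round(1))
E
```

```text
12.15 [0.4757 0.0367 0.098 ] yaw2phi 1.8388 [ 1.903  2.496 -0.   ] F [-2.37 -2.12 -3.08] open 0.011302221128464143 q [-0.03 -0.11  1.96 -0.    1.29 -0.3 ]
rotfix [0.0014 0.0019 0.0049]
lid~ -0.039 rad 0.2146 lat -0.0001
0 [-0.03  0.01  0.83]
top lid slope 0.002 z@hinge 0.1302 1882
scene lid slope -0.0053 z@hinge 0.1299 3545
[-4.5 -2.4  1.7]
[-4.9 -3.6  2.2]
[-4.8 -3.7  1.8]
```

The lid is flat (slope ~0 in both views), so it is shut. Releasing it.

Emit:
{"op": "apply_moves", "data": {
  "commands": [0, 0, 0, 0, 0, 0, 3.2, 0, 0, 0, 0, 0, 0, 3.2, 0, 0, 0, 0, 0, 0, 3.2, 0, 0, 0, 0, 0, 0, 3.2]
}}

```text
t: 12.9
tool_pos: [0.4777, 0.0379, 0.0985]
orientation: [1.902, 2.495, 0.007]
force: [-0.3, -0.3, 0.5]
opening: 0.0321
```

Run:
```python
from s import *
plan(0);lid()
```

```text
12.9 [0.4777 0.0379 0.0985] yaw2phi 1.839 [1.902 2.495 0.007] F [-0.25 -0.3   0.5 ] open 0.032132243298422306 q [-0.03 -0.11  1.96  0.    1.29 -0.3 ]
rotfix [-0.0006  0.0061  0.0048]
lid~ -0.036 rad 0.2123 lat 0.0004
0 [-0.23 -0.11  0.78]
top lid slope 0.0042 z@hinge 0.1298 1857
scene lid slope -0.0073 z@hinge 0.1299 3556
```

Emit:
{"op": "apply_moves", "data": {
  "commands": [-0.2, -0.1, 1, 0, 0, 0, 3.2, 0, 0, 2, 0, 0, 0, 3.2, 0, 0, 4, 0, 0, 0, 3.2, 0, 0, 4, 0, 0, 0, 3.2, 1.5, -3, 2, 0, 0, 0, 0, 3, -5, 0, 0, 0, 0, 0, 3, -5, 0, 0, 0, 0, 0, 0, 0, 0, 0, 0, 0, 0]
}}

```text
t: 14.0
tool_pos: [0.5515, -0.097, 0.2389]
orientation: [1.895, 2.494, 0.01]
force: [-0.8, -0.3, -0.6]
opening: 0.0009
```

```bash
python3 -c "
from s import *
plan();lid()"
```

```text
14.0 [ 0.5515 -0.097   0.2389] yaw2phi 1.8418 [1.895 2.494 0.01 ] F [-0.8  -0.29 -0.58] open 0.0008742686821483069 q [-0.27  0.    1.58  0.    1.54 -0.54]
rotfix [0.0007 0.011  0.002 ]
lid~ 0.631 rad 0.2272 lat -0.1493
top lid slope -0.0058 z@hinge 0.1304 2775
scene lid slope -0.0083 z@hinge 0.13 3539
```

Emit:
{"op": "apply_moves", "data": {
  "commands": [3.5, -4.5, 0, 0, 0, 0, 0, 3.5, -4.5, -2, 0, 0, 0, 0, 0.8, -1.6, -3, 0, 0, 0, 0, 0, 0, -2, 0, 0, 0, 0, 0, 0, 0, 0, 0, 0, 0]
}}

```text
t: 14.72
tool_pos: [0.6285, -0.1944, 0.1698]
orientation: [1.884, 2.504, 0.015]
force: [0.4, -0.4, 0.0]
opening: 0.0003
```

Run:
```python
from s import *
st();fix()
p,d,m=look("wrist",["start_top"]);look("top",["start_top"])
cv2.imwrite("pics/w3.png",p)
```

```text
14.725 [ 0.6285 -0.1944  0.1698] yaw2phi 1.8519 [1.884 2.504 0.015] F [ 0.43 -0.36  0.01] open 0.0002606305239437676 q [-0.38  0.3   1.38  0.01  1.45 -0.66]
rotfix [-0.0026  0.012  -0.0081]
wrist start_top call 0.58 [ 0.6311 -0.2001  0.0729] [323. 248.]
wrist start_top call 0.51 [ 7.742e-01 -1.129e-01  3.000e-04] [491. 181.]
top start_top call 0.89 [0.3446 0.0323 0.0665] [313. 293.]
top start_top call 0.48 [ 0.3147 -0.1955  0.0681] [390. 301.]
top start_top call 0.46 [ 0.6341 -0.2056  0.0718] [389. 195.]
```

View pics/w3.png

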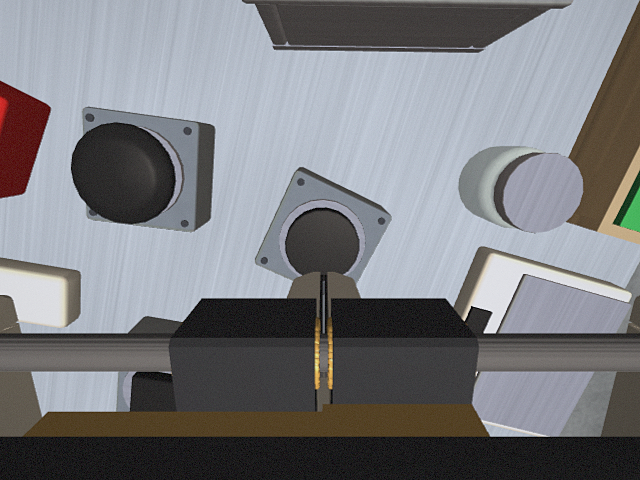

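The wrist view shows the flat round cap with its light collar on the grey box at (322,245), just under the fingers. The mushroom is at (125,172), well clear.

Emit:
{"op": "apply_moves", "data": {
  "commands": [0.3, -0.9, -2, 0, 0.01, 0, 0, 0, 0, -3, 0, 0, 0, 0, 0, 0, -2.5, 0, 0, 0, 0, 0, 0, 0, 0, 0, 0, 0]
}}

```text
t: 15.42
tool_pos: [0.6349, -0.2059, 0.0976]
orientation: [1.881, 2.504, 0.007]
force: [0.3, -0.5, -0.3]
opening: 0.0003
```

```bash
python3 -c "
from s import *
st();fix();lid()"
```

```text
15.425 [ 0.6349 -0.2059  0.0976] yaw2phi 1.8529 [1.881 2.504 0.007] F [ 0.31 -0.51 -0.35] open 0.0002940240146896573 q [-0.39  0.38  1.42  0.    1.33 -0.67]
rotfix [ 0.0023  0.0109 -0.0091]
top lid slope -0.0087 z@hinge 0.1307 2859
scene lid slope -0.008 z@hinge 0.13 3554
```

Emit:
{"op": "apply_moves", "data": {
  "commands": [-0.4, 0.3, -1.5, 0, 0, 0, 0, 0, 0, -1.0, 0, 0, 0, 0, 0, 0, 0, 0, 0, 0, 0]
}}

```text
t: 15.9
tool_pos: [0.6339, -0.204, 0.0768]
orientation: [1.876, 2.497, 0.011]
force: [-0.7, -0.1, 0.4]
opening: 0.0005
```

```bash
python3 -c "
from s import *
st();fix()"
```

```text
15.9 [ 0.6339 -0.204   0.0768] yaw2phi 1.8529 [1.876 2.497 0.011] F [-0.65 -0.11  0.45] open 0.0004919689607410922 q [-0.39  0.39  1.45  0.    1.28 -0.67]
rotfix [ 0.0056  0.0188 -0.0091]
```

Now press gradually.

Emit:
{"op": "apply_moves", "data": {
  "commands": [-0.2, 0.1, -0.7, 0, 0, 0, 0, 0, 0, -0.6, 0, 0, 0, 0, 0, 0, -0.5, 0, 0, 0, 0]
}}

```text
t: 16.27
tool_pos: [0.6326, -0.2032, 0.0598]
orientation: [1.875, 2.496, 0.011]
force: [-8.6, 3.2, 34.6]
opening: 0.001
```

```bash
python3 -c "
from s import *
st()"
```

```text
16.275 [ 0.6326 -0.2032  0.0598] yaw2phi 1.8531 [1.875 2.496 0.011] F [-8.61  3.22 34.61] open 0.0010039460673334456 q [-0.39  0.4   1.47  0.    1.25 -0.67]
```

Bottomed: z = 59.8 mm with the force well over 6 N. Hold briefly, then lift off.

Emit:
{"op": "apply_moves", "data": {
  "commands": [0, 0, 0, 0, 0, 0, 0, 0, 0, 0, 0, 0, 0, 0]
}}

```text
t: 16.52
tool_pos: [0.6327, -0.2033, 0.0611]
orientation: [1.874, 2.496, 0.012]
force: [-3.2, 2.2, 5.4]
opening: 0.0003
```

```bash
python3 -c "
from s import *
st()"
```

```text
16.525 [ 0.6327 -0.2033  0.0611] yaw2phi 1.8531 [1.874 2.496 0.012] F [-3.16  2.17  5.42] open 0.00031100387984864817 q [-0.39  0.4   1.47  0.    1.25 -0.67]
```

The hold relaxed to about 5 N, so I'll press once more to be sure it stays fully down.

Emit:
{"op": "apply_moves", "data": {
  "commands": [0, 0, -0.4, 0, 0, 0, 0, 0, 0, -0.3, 0, 0, 0, 0, 0, 0, -0.3, 0, 0, 0, 0]
}}

```text
t: 16.9
tool_pos: [0.6332, -0.2034, 0.06]
orientation: [1.873, 2.495, 0.011]
force: [-13.1, 4.9, 23.5]
opening: 0.0002
```

```bash
python3 -c "
from s import *
st();lid()"
```

```text
16.9 [ 0.6332 -0.2034  0.06  ] yaw2phi 1.8536 [1.873 2.495 0.011] F [-13.09   4.91  23.51] open 0.00023673225764315588 q [-0.39  0.4   1.47  0.    1.25 -0.67]
top lid slope -0.013 z@hinge 0.1311 2873
scene lid slope -0.0076 z@hinge 0.1299 3533
```

Emit:
{"op": "apply_moves", "data": {
  "commands": [0, 0, 1, 0, 0, 0, 0, 0, 0, 3, 0, 0, 0, 0, 0, 0, 5, 0, 0, 0, 0, 0, 0, 5, 0, 0, 0, 0, 0, 0, 3, 0, 0, 0, 0, 0, 0, 0, 0, 0, 0, 0]
}}

```text
t: 17.75
tool_pos: [0.6327, -0.2033, 0.2346]
orientation: [1.873, 2.494, 0.012]
force: [0.5, -0.6, -0.5]
opening: 0.0004
```

Run:
```python
from s import *
st();lid()
p,d,m=look("scene",["start_top","lid_handle"]);look("top",["lid_handle"])
cv2.imwrite("pics/s4.png",p)
```

```text
17.75 [ 0.6327 -0.2033  0.2346] yaw2phi 1.8535 [1.873 2.494 0.012] F [ 0.52 -0.63 -0.5 ] open 0.00041287770194050987 q [-0.39  0.27  1.3   0.    1.55 -0.67]
top lid slope -0.0105 z@hinge 0.131 2875
scene lid slope -0.0063 z@hinge 0.1298 3556
scene start_top call 0.81 [0.3475 0.0343 0.0661] [301. 212.]
scene start_top call 0.56 [ 0.6288 -0.2011  0.0614] [237. 308.]
scene lid_handle call 0.64 [0.476  0.0366 0.12  ] [317. 226.]
scene lid_handle call 0.17 [ 0.6309 -0.2034  0.065 ] [236. 308.]
top lid_handle call 0.86 [0.4779 0.0365 0.1232] [310. 246.]
```

View pics/s4.png

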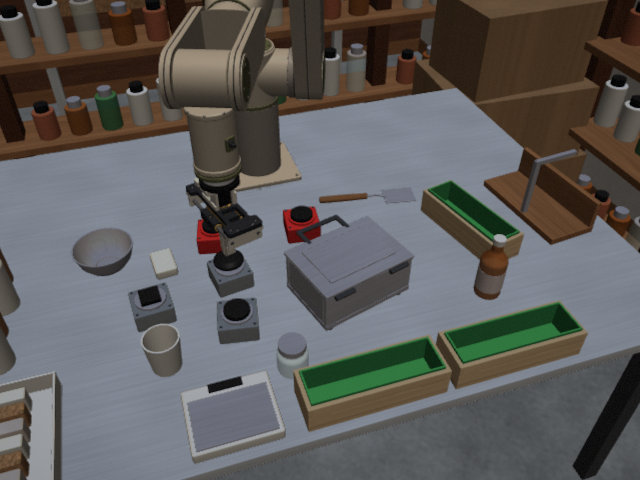

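The lid is shut at (350,255), the start cap is up at (237,308), the bystanders are in place and the gripper is free. Handing in.

```bash
python3 -c "
from plant import *
print(close_job())"
```

```text
the job is handed in; nothing more can be done
None
```

I swung the lid up by its hoop handle to its stop, lowered it shut under control, pressed the start button right down and let it spring back, then handed the job in at about 18 s. `close_job()` gives no verdict, so what follows rests on my own checks.

- **Lid open:** The handle and hinge positions gave about 1.39 rad, and the tool stopped advancing, so the lid was on its stop.
- **Lid shut:** I lowered it in steps sized for about 0.65 rad/s. After release, the lid's measured slope was within about 0.013 rad of level in both camera views. The handle was back at its shut position, 0.120–0.123 m high.
- **Start button:** The fingertip reached 60 mm, which is the full 8 mm of travel, at 23–35 N. I pressed twice because the force fell to about 5 N during the first hold.
- **Afterwards:** In the last picture the start cap looks as it did before, with no clear sign of it staying down. The network put it at 61–65 mm, against 64 mm before pressing, so I judge it up by eye, not by a firm measurement. The bystanders stand where they were, I did not touch the mushroom or square button, and the robot is clear of everything.

**Less certain:**
- The grip slid several mm on the bar while I pressed the lid shut.
- The vertical force reading during that step was noisy, so I relied on the camera depth there.
- The networks also reported the red decoys as start buttons. I ruled those out from the pictures.

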